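Put the bronze bushing away in the tilt-out bin

TASK

Put the bronze bushing away in the wide middle bin of the tilt-out bin rack: tip the bin forward by its handle, put the bushing into it, and push the bin back until it clicks fully shut. Keep the two narrow bins shut, and leave the bearing, the rotor hub and the blue support ring where they stand.

Things in the scene. Friction and masses are not known exactly. Their poses are not given: they have to be found in the camera images.
- rack: Grey steel rack fixed to the worktop, 420 mm wide, 150 deep, 200 high, closed all round but for three tilt-out bins in its front: a wide one (180 mm) in the middle, a narrow one (110 mm) each side, centres 150 mm off the middle. Origin: worktop level, middle of the front plane. x points into the rack, y to its left, z up. Catch plungers stand 12 mm up from its top, 16 mm behind the front.
- wide_bin (a joint): Angle a (rad) of the wide bin about its bottom pivot, along the rack's y at rack x = 0, z = 20 mm. 0: shut and clicked; grows as the top tips out towards the robot, to a firm stop at 0.75. Up to 0.08 a sprung catch resists with 6 to 9 N at the handle, both ways; short of the click it stays ajar at 0.08 or more. Beyond, it swings easily; past about 0.5 it leans out to the stop and stays.
- wide_bin_handle (a point): Centre of the wide bin's handle: round steel bar 10 mm thick, 120 mm long, along the rack's y, a leg at each end; 43 mm clear between bar and bin front. Shut: rack x = -54, y = 0, z = 172 mm. At angle a: x = -54 cos a - 152 sin a, z = 20 - 54 sin a + 152 cos a (mm). The point's axes turn with the bin and are the rack's when shut.
- wide_bin_inside (a point): Middle of the wide bin's inside (127 mm deep, 170 wide), 63 mm behind the inner face of its front and 47 over its floor; turns with the bin as the handle does. The bin is open on top; walls 3 mm, front 6 mm thick and 165 high above the pivot, rear wall 105 high. At the stop the front's top edge is at rack x = -113, z = 141 mm, the rear wall's at x = 24, z = 186 mm; the mouth lies between.
- bushing_center (a point): Centre (half-way up) of the bronze bushing standing upright on the worktop, loose: a plain hollow barrel of 46 mm diameter with a flange of 62 mm diameter, 8 mm thick, at the bottom; 70 mm high in all, bore 32 mm, about 0.6 kg. Its z axis is the barrel's axis, flange at -z.
- left_bin (a joint): Angle (rad) of the narrow bin at the rack's +y side; 0 is shut, where it starts. Same height, handle height and motion as the wide one; handle bar 60 mm long.
- right_bin (a joint): Angle (rad) of the narrow bin at the rack's -y side; 0 is shut, where it starts. Handle bar 60 mm long.
- bearing: Polished steel ball bearing lying flat on the worktop, loose: 80 mm diameter, 22 mm high, bore 40 mm. Origin: centre of its underside. A bystander.
- hub: Grey titanium rotor hub standing on its flange, loose: flange 82 mm diameter and 10 mm thick, stepped boss 44 then 36 mm diameter, 52 mm high. Origin: centre of its underside. A bystander.
- support_ring: Blue aluminium press support ring lying flat, loose: 88 mm outside, 60 mm inside diameter, 30 mm high. Origin: centre of its underside. A bystander.
There are look-alikes about, which are no part of the job. Leave any purple look-alike of the part that bears bushing_center alone.

How it is judged:
By the outcome, as a careful person would: the job done as asked, in the order asked, and still so for the second after the job is handed in, with the robot touching nothing.
It also fails if it takes over 64 s, if anything falls off the work surface, if the arm or the gripper's body presses on something with over 40 N, if the wrist force passes 120 N, or if a joint passes its speed limit or range.

ROBOT

A 7-joint arm with a two-finger parallel gripper is mounted at the origin on the work surface. World frame = base frame: x ahead of the robot, y to its left, z up, the work surface at z = 0. Lengths are in m, angles in rad, forces in N, time in s.
With the tool pointing down it reaches from about 0.425 to 0.925 m from the base axis. Payload 6.8 kg.
Tool frame: the origin (TCP) lies on the front face of the gripper's body, between the roots of the fingers; the fingertips stand 73 mm ahead of it and the grasp point (between the pads) lies 54 mm ahead of it (env.nose_length is the distance from the TCP to the fingertips, in m); z points along the fingers, y is the direction in which the jaws open and shut (so a half turn about z gives the same grasp; the last joint's range is limited). The gripper opens to 85 mm and grips with 20 to 120 N. Pads are 22 mm wide; open, the fingers measure 114 mm over their backs; the gripper's body (76 mm by 85 mm) begins 54 mm behind the grasp point. The pads swing forward as they close: fully open they stand 13 mm farther back than shut.
Start: joints at [-1.272, 0.477, 0.022, 1.555, -0.011, 1.109, -0.083], TCP at [0.267, 0.62, 0.304] pointing down, gripper open.
Joint ranges: [-2.96, 2.96], [-0.34, 2.1], [-1.41, 1.46], [0.24, 2.44], [-1.37, 4.51], [0.17, 1.92], [-2.96, 2.96]. Speed limits (rad/s): [2.39, 2.39, 3.14, 3.14, 3.14, 3.14, 3.14].

INTERFACE

Orientations are given as a unit quaternion [w, x, y, z].
In Python, from cell import env, kin, camera, calibration, job gives the robot as it stands. The module is installed in compiled form; this text tells all that it offers. Calls block until the motion is done:
- env.reach(position, orientation): joint-space move of the TCP to a pose.
- env.movel(position, velocity=0.15, rot=None, stop_force=None): straight line of the TCP; rot=None keeps the orientation; velocity is the mean speed in m/s. With stop_force (N) it stops when the force on the tool has changed by that much, and returns True; else False.
- env.goto_joints(angles): joint-space move.
- env.grip(opening, f_grip=None): finger opening in m; f_grip is the grip in N (None keeps the last); returns when the fingers have stopped.
- env.dwell(seconds).
- kin.inverse_kinematics(position, orientation): joint angles nearest the present ones, or None.
- env.get_state(): the state.
- camera(name): name is "scene" or "top"; returns (picture, depth): 480x640x3 uint8, blue, green, red; 480x640 float32, m along the optical axis (not along the pixel's ray), 0 where there is no reading.
- calibration(name): a dict with "fx", "fy", "cx", "cy" (pixels), "k1" (the pictures are not rectified: a ray, as slopes to the right and down, at radius r is drawn at 1 + k1 r^2 times it, then the intrinsics apply), "rvec" (rotation vector, rad) and "tvec" (3), from world to camera coordinates, as OpenCV has them. Camera axes: x right, y down, z forward; pixel columns grow to the right and rows downward; lengths in m; the calibration is good to about 2 mm. A picture is of the moment at which its call begins. calibration takes no time and is no camera call.
A pose or a line that the arm cannot do raises env.PlanningError and nothing moves.
- job.job_done(): hands the job in, once; it reports no verdict.
The state is a dict: "time": time; "qpos": joint angles; "joint_velocities": joint speeds; "joint_torque": joint torques, N m; "tcp_pos": TCP position; "orientation": TCP orientation; "force": force on the tool from outside, world axes, zero at the start; "torque": the same for the moment, N m; "opening": finger opening in m.
Only numpy, scipy, OpenCV 4.12 (cv2) and the standard library are available. Lean on these libraries where they do the work, as an engineer would, in place of code of your own. Each camera call takes 0.05 s, during which the arm holds its last target.

## Working session

There is one attempt and no reset: what is moved stays moved. The work goes in short steps, each a Python script; the robot and the scene stay as the last script left them, time stands still between calls to the robot, and variables do not carry over. Pictures are saved under pics/ and viewed, and the job is handed in when it is done.

```bash
ls && mkdir -p pics
python3 - <<'E'
from cell import env,kin,camera,calibration,job
import cv2,numpy as np
for n in("scene","top"):
    p,d=camera(n); cv2.imwrite(f"pics/{n}0.png",p); np.savez(f"pics/{n}0.npz",p=p,d=d)
    print(n,calibration(n))
s=env.get_state();print(s['time'],s['tcp_pos'],s['orientation'],s['opening'],env.nose_length)
E
```

```text
pics
scene {'fx': 461.5965098444818, 'fy': 461.5965098444818, 'cx': 326.48365655101014, 'cy': 240.85827989092334, 'k1': 0.024318308069644006, 'rvec': array([ 2.77237817, -0.47762272,  0.07171755]), 'tvec': array([-0.47340312,  0.23059482,  0.94957952])}
top {'fx': 497.8978422180312, 'fy': 497.8978422180312, 'cx': 317.84607970118884, 'cy': 245.57858352690002, 'k1': -0.03776490573225299, 'rvec': array([ 2.143467  , -2.17292056,  0.13650728]), 'tvec': array([0.04195528, 0.52314806, 1.08424312])}
0.1 [0.26689396 0.61953981 0.30302728] [-9.91648989e-05  2.01971701e-01  9.79391001e-01 -8.30552979e-04] 0.08521455516475536 0.0726
```

View pics/scene0.png

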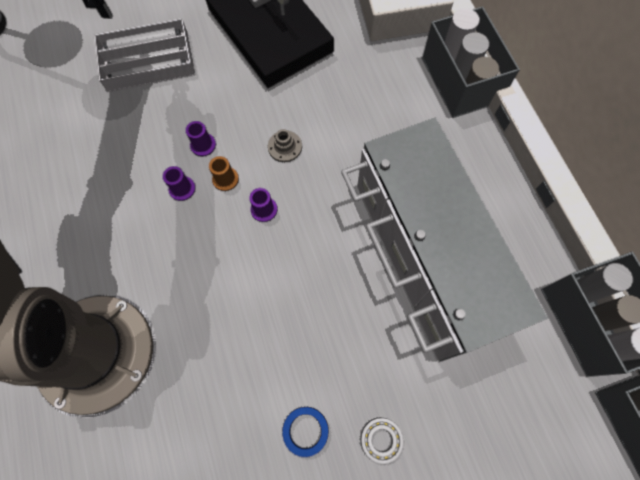

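View pics/top0.png

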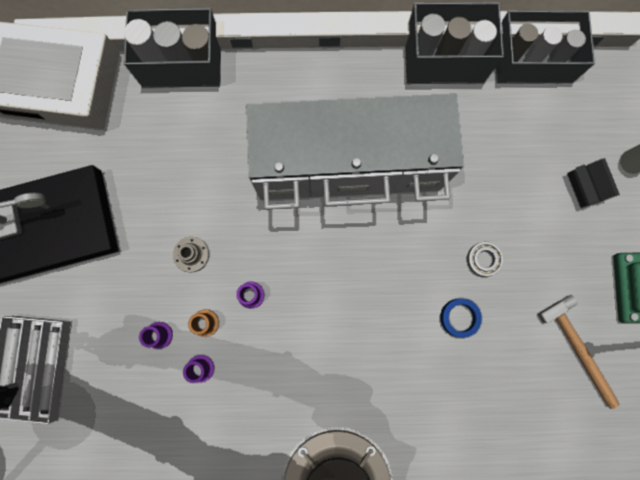

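Bronze bushing: top (204,322), scene (223,172). Purple look-alikes are at top (156,335), (198,369), (250,294) and scene (179,183), (200,138), (263,204). The wooden hammer handle at top (588,360) has a similar colour. I choose the bronze one by colour and flange shape. Next come a close crop and measurements.

```bash
cat > h.py <<'E'
import cv2,numpy as np
from cell import calibration
from scipy.spatial.transform import Rotation as R
def ray(n,u,v):
    c=calibration(n);K=np.array([[c['fx'],0,c['cx']],[0,c['fy'],c['cy']],[0,0,1]])
    # distortion model x(1+k1 r^2)
    s=cv2.undistortPointsIter(np.array([[[u,v]]],float),K,np.array([c['k1'],0,0,0,0.]),None,None,(3,50,1e-10))[0,0]
    Rm=cv2.Rodrigues(c['rvec'])[0]
    return -Rm.T@c['tvec'],Rm.T@np.array([s[0],s[1],1])
def onz(n,u,v,z):
    o,d=ray(n,u,v);return o+d*(z-o[2])/d[2]
def tri(a,b):
    A=[];B=[]
    for n,u,v in(a,b):
        o,d=ray(n,u,v);d=d/np.linalg.norm(d);P=np.eye(3)-np.outer(d,d);A.append(P);B.append(P@o)
    return np.linalg.lstsq(np.vstack(A),np.hstack(B),rcond=None)[0]
def proj(n,X):
    c=calibration(n);K=np.array([[c['fx'],0,c['cx']],[0,c['fy'],c['cy']],[0,0,1]])
    return cv2.projectPoints(np.array([X],float),c['rvec'],c['tvec'],K,np.array([c['k1'],0,0,0,0.]))[0][0,0]
E
python3 - <<'E'
import numpy as np,cv2
from h import *
def crop(n,x,y,w,h,k,o):
    p=np.load(f"pics/{n}0.npz")['p'][y:y+h,x:x+w]; cv2.imwrite(o,cv2.resize(p,None,fx=k,fy=k,interpolation=cv2.INTER_CUBIC))
crop("top",130,270,150,120,5,"pics/c_top_b.png")
crop("scene",150,110,140,120,5,"pics/c_sc_b.png")
crop("top",240,90,230,140,3.4,"pics/c_top_r.png")
crop("scene",330,110,220,250,2.3,"pics/c_sc_r.png")
for n in("scene","top"):
    z=np.load(f"pics/{n}0.npz");p=z['p'];d=z['d'];hsv=cv2.cvtColor(p,cv2.COLOR_BGR2HSV)
    for nm,lo,hi in(("bronze",(5,100,60),(20,255,255)),("purple",(130,90,30),(160,255,255))):
        m=cv2.inRange(hsv,lo,hi)
        k,l,st,ce=cv2.connectedComponentsWithStats(m)
        for i in range(1,k):
            if st[i,4]>60: print(n,nm,ce[i].round(1),st[i],onz(n,*ce[i],0.03).round(3))
    # circles
E
```

```text
scene bronze [222.7 173.8] [209 157  29  34 407] [0.356 0.292 0.03 ]
scene purple [199.7 138.6] [186 121  30  35 709] [0.33  0.398 0.03 ]
scene purple [178.2 183.4] [163 167  32  33 736] [0.256 0.302 0.03 ]
scene purple [262.2 205. ] [250 188  27  34 693] [0.418 0.188 0.03 ]
top bronze [204.2 322.6] [189 310  30  27 386] [0.356 0.288 0.03 ]
top bronze [587.8 362. ] [ 557  315   61   93 1059] [ 0.256 -0.559  0.03 ]
top purple [250.7 294.6] [237 282  27  26 437] [0.416 0.186 0.03 ]
top purple [156.  335.2] [139 322  33  27 631] [0.329 0.395 0.03 ]
top purple [198.6 368.8] [183 355  31  28 584] [0.256 0.3   0.03 ]
```

View pics/c_top_b.png

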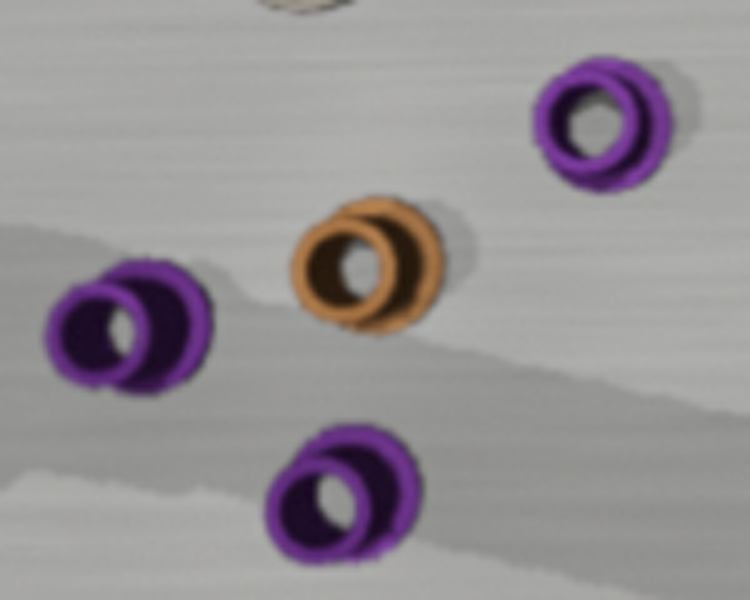

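View pics/c_sc_b.png

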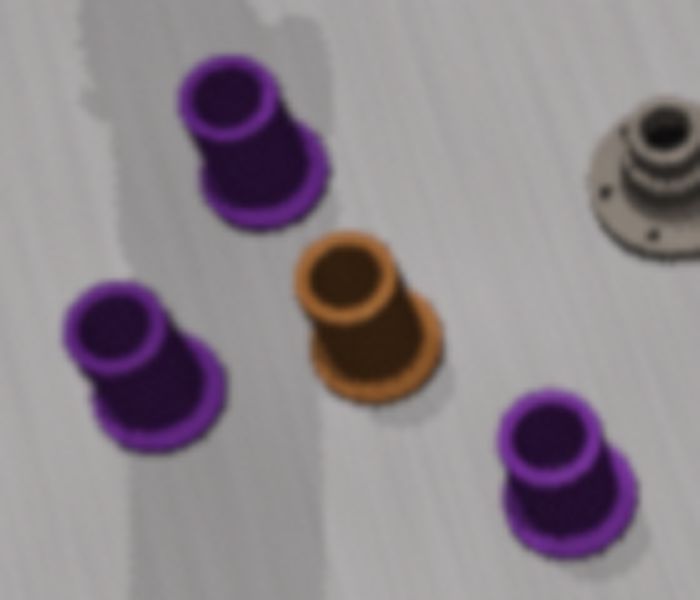

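View pics/c_top_r.png

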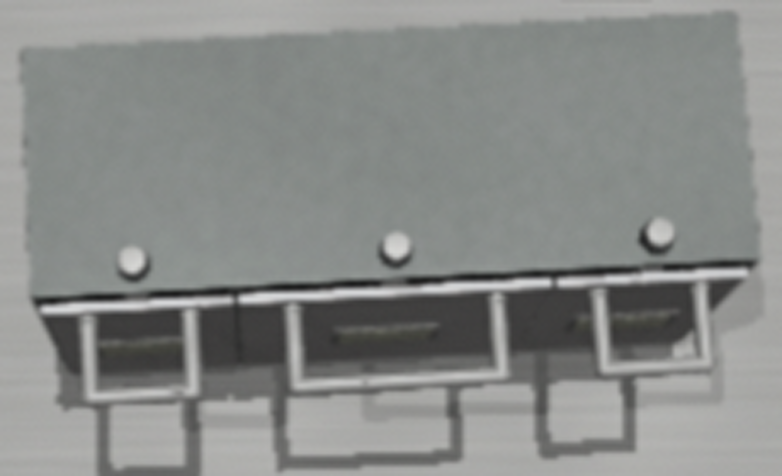

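View pics/c_sc_r.png

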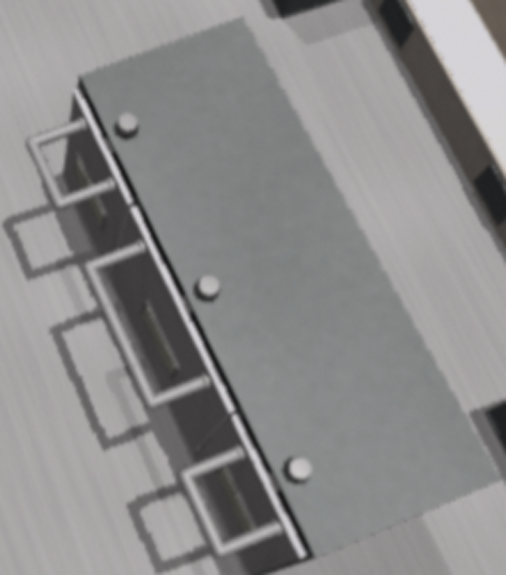

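The crops show that the bronze part is the only bronze one, standing upright. In the top crop its rim centre is at (345,271). Next I compute its position and the rack pose from the plungers.

Run:
```python
import numpy as np,cv2
from h import *
f=lambda x,y,k,u,v:(x+(u+.5)/k-.5,y+(v+.5)/k-.5)
T=[f(240,90,3.4,*p) for p in((132,259),(397,245),(660,231))]
S=[f(330,110,2.3,*p) for p in((128,123.5),(209,285.5),(299.5,467.5))]
for t,s in zip(T,S):
    print(tri(("top",*t),("scene",*s)).round(4),onz("top",*t,.212).round(4),onz("scene",*s,.212).round(4))
P=[(onz("top",*t,.212)+onz("scene",*s,.212))/2 for t,s in zip(T,S)]
yv=P[0]-P[2];yaw=np.arctan2(yv[1],yv[0])-np.pi/2;print("yaw",yaw,np.linalg.norm(yv))
m=np.mean(P,0);xa=np.array([np.cos(yaw),np.sin(yaw)]);O=m[:2]-.016*xa;print("origin",O)
ya=np.array([-xa[1],xa[0]])
# predicted handle bar ends
for y in(-.06,0,.06):
    X=np.r_[O-.054*xa+y*ya,.172];print("handle",X.round(3),proj("top",X).round(1),proj("scene",X).round(1))
for x,y in((0,.21),(0,-.21),(.15,.21),(.15,-.21)):
    X=np.r_[O+x*xa+y*ya,.2];print("corner",proj("top",X).round(1),proj("scene",X).round(1))
# bushing: rim centre, flange
t=f(130,270,5,345,271);s=f(150,110,5,347,277)
print("rim tri",tri(("top",*t),("scene",*s)).round(4),onz("top",*t,.07).round(4),onz("scene",*s,.07).round(4))
t=f(130,270,5,377,266);s=f(150,110,5,377,340)
print("fl",onz("top",*t,.008).round(4),onz("scene",*s,.008).round(4))
for n,u in(("top",(192,253)),("scene",(284,145))):print("hub~",onz(n,*u,.03).round(3))
for n,u in(("top",(485,259)),("top",(461,318))):print("bearing/ring",onz(n,*u,.02).round(3))
```

```text
[0.6575 0.1091 0.2087] [0.6566 0.1088 0.212 ] [0.6565 0.1075 0.212 ]
[ 0.6628 -0.041   0.2121] [ 0.6628 -0.041   0.212 ] [ 0.6629 -0.041   0.212 ]
[ 0.6682 -0.1899  0.2147] [ 0.6693 -0.1906  0.212 ] [ 0.6687 -0.1897  0.212 ]
yaw 0.04172737307505692 0.2985953155702829
origin [ 0.64681275 -0.04165679]
handle [ 0.595 -0.104  0.172] [387.3 200.1] [395.2 285.1]
handle [ 0.593 -0.044  0.172] [357.1 201.7] [381.3 255. ]
handle [0.59  0.016 0.172] [326.9 203.4] [368.  226.3]
corner [248.4 177.3] [363.7 142.6]
corner [463.7 165.9] [466.8 352.9]
corner [245.7 103.8] [435.  116.9]
corner [456.4  93.1] [548.1 318.5]
rim tri [0.3558 0.2911 0.0715] [0.3545 0.2913 0.07  ] [0.357  0.2922 0.07  ]
fl [0.3547 0.2916 0.008 ] [0.357 0.293 0.008]
hub~ [0.511 0.318 0.03 ]
hub~ [0.51  0.316 0.03 ]
bearing/ring [ 0.489 -0.344  0.02 ]
bearing/ring [ 0.358 -0.283  0.02 ]
```

Both views agree: the predicted handle and corner pixels match within about 1 px, and the plunger height comes out at 0.212. The bushing is at (0.356, 0.292). Next I check feasibility of the planned poses before moving.

```bash
cat >> h.py <<'E'
O=np.array([0.6468,-0.0417,0]);YAW=0.0417
RR=R.from_euler('z',YAW).as_matrix()
def W(x,y,z): return O+RR@np.array([x,y,z])/1000
def ori(p,jaw,sgn=1):
    """tool z=(sin p,0,-cos p) in rack frame; jaw 'x' or 'y'"""
    z=np.array([np.sin(p),0,-np.cos(p)])
    y=sgn*(np.array([np.cos(p),0,np.sin(p)]) if jaw=='x' else np.array([0,1.,0]))
    M=RR@np.column_stack([np.cross(y,z),y,z])
    q=R.from_matrix(M).as_quat();return np.r_[q[3],q[:3]],M
def handle(a): return W(-54*np.cos(a)-152*np.sin(a),0,20-54*np.sin(a)+152*np.cos(a))
def hpose(a,p,depth,sgn,back=0):
    q,M=ori(p,'x',sgn);return handle(a)-M[:,2]*(depth+back),q
def binpt(bx,h,a=.75): return W(bx*np.cos(a)-h*np.sin(a),0,20+bx*np.sin(a)+h*np.cos(a))
def down(ang):
    z=np.array([0,0,-1.]);y=np.array([np.cos(ang),np.sin(ang),0])
    q=R.from_matrix(np.column_stack([np.cross(y,z),y,z])).as_quat();return np.r_[q[3],q[:3]]
B=np.array([0.356,0.292])
E
python3 - <<'E'
from h import *
from cell import kin,env
def t(l,p,q):
    s=kin.inverse_kinematics(p,q);print(l,np.round(p,3),None if s is None else np.round(s,2))
for sg in(1,-1):
    for a,p,b in((0,0,.08),(0,0,0),(.4,.2,0),(.4,.4,0),(.75,.4,0),(.75,.75,0),(.75,.75,.08)):
        t(f"h{sg} a{a} p{p} b{b}",*hpose(a,p,.058,sg,b))
for sg in(1,-1):
    for p in(.3,.5,.75):
        q,M=ori(p,'y',sg)
        t(f"bin{sg} {p}",binpt(61,65)-M[:,2]*.054,q);t("  above",binpt(61,65)-M[:,2]*.204,q)
for ang in(.864,.864-np.pi):
    t("bush",np.r_[B,.098],down(ang));t("  up",np.r_[B,.22],down(ang))
print(env.get_state()['qpos'].round(2))
E
```

```text
h1 a0 p0 b0.08 [ 0.593 -0.044  0.31 ] [-0.52  0.39  0.65  1.78 -0.27  1.06  0.26]
h1 a0 p0 b0 [ 0.593 -0.044  0.23 ] [-0.47  0.48  0.59  1.85 -0.33  0.91  0.31]
h1 a0.4 p0.2 b0 [ 0.526 -0.047  0.196] [-0.61  0.38  0.71  2.15 -0.52  0.55  0.51]
h1 a0.4 p0.4 b0 [ 0.515 -0.047  0.192] [-0.54  0.3   0.6   2.29 -0.76  0.27  0.75]
h1 a0.75 p0.4 b0 [ 0.481 -0.049  0.148] [ 0.5   0.37 -0.6   2.33  1.11  0.22 -1.04]
h1 a0.75 p0.75 b0 [ 0.464 -0.049  0.137] None
h1 a0.75 p0.75 b0.08 [ 0.41  -0.052  0.195] None
h-1 a0 p0 b0.08 [ 0.593 -0.044  0.31 ] [-0.87  0.67  1.28  1.8  -0.69  1.21 -2.48]
h-1 a0 p0 b0 [ 0.593 -0.044  0.23 ] [-0.84  0.82  1.27  1.87 -0.87  1.15 -2.34]
h-1 a0.4 p0.2 b0 [ 0.526 -0.047  0.196] [-0.94  0.7   1.28  2.17 -1.07  0.83 -2.12]
h-1 a0.4 p0.4 b0 [ 0.515 -0.047  0.192] [-0.88  0.46  1.07  2.3  -1.22  0.46 -1.95]
h-1 a0.75 p0.4 b0 [ 0.481 -0.049  0.148] [ 0.37  0.34 -0.45  2.33  0.99  0.17  2.2 ]
h-1 a0.75 p0.75 b0 [ 0.464 -0.049  0.137] None
h-1 a0.75 p0.75 b0.08 [ 0.41  -0.052  0.195] None
bin1 0.3 [ 0.631 -0.042  0.161] [-0.17  0.49  0.17  1.97 -0.23  0.39  1.78]
  abo
[... 449 characters left out ...]

  above [ 0.587 -0.044  0.304] [-0.72  0.29  0.84  1.99 -0.39  0.69 -1.19]
bin-1 0.5 [ 0.621 -0.043  0.157] [-0.35  0.49  0.41  2.13 -1.28  0.2  -0.34]
  above [ 0.549 -0.046  0.288] [-0.58  0.14  0.61  2.19 -0.3   0.35 -1.27]
bin-1 0.75 [ 0.61  -0.043  0.149] [ 0.46  0.54 -0.58  2.23  2.54  0.38  2.33]
  above [ 0.508 -0.047  0.258] [ 1.01  0.25 -1.11  2.35  2.03  0.21  2.8 ]
bush [0.356 0.292 0.098] [-0.91  0.46  0.11  2.21 -0.1   0.47  0.14]
  up [0.356 0.292 0.22 ] [-0.97  0.24  0.16  2.14 -0.06  0.77  0.1 ]
bush [0.356 0.292 0.098] [-0.43  0.5  -0.47  2.18  0.43  0.55  2.78]
  up [0.356 0.292 0.22 ] [-1.79  0.56  1.29  2.18 -0.7   0.92 -2.35]
[-1.27  0.48  0.02  1.56 -0.01  1.11 -0.08]
```

Steep pitches are near the joint limits, so I use a moderate tilt. The tool is vertical for hooking the handle and pitches to 0.3 while pulling. For the insertion I use a pitch of 0.4. First, the bin.

Run:
```python
from h import *
from cell import kin,env,camera
env.grip(.036,f_grip=30)
p,q=hpose(0,0,.058,1,.10);env.reach(p,q)
s=env.get_state();print(s['time'],s['tcp_pos'].round(3),s['qpos'].round(2),s['force'].round(1))
p,q=hpose(0,0,.058,1);r=env.movel(p,velocity=.12,stop_force=12);s=env.get_state();print(r,s['time'],s['tcp_pos'].round(3),s['force'].round(1),s['opening'])
for n in("scene","top"):
    im,d=camera(n);cv2.imwrite(f"pics/{n}1.png",im)
a=cv2.imread("pics/scene1.png")[100:380,280:560];b=cv2.imread("pics/top1.png")[60:340,220:500]
cv2.imwrite("pics/both1.png",cv2.resize(np.hstack([a,b]),None,fx=1.4,fy=1.4))
```

```text
3.25 [ 0.593 -0.043  0.33 ] [-0.54  0.37  0.66  1.76 -0.25  1.1   0.25] [1.2 0.2 0.5]
False 4.2333 [ 0.593 -0.044  0.231] [-0.6 -0.1 -0. ] 0.03577433973540577
```

View pics/both1.png

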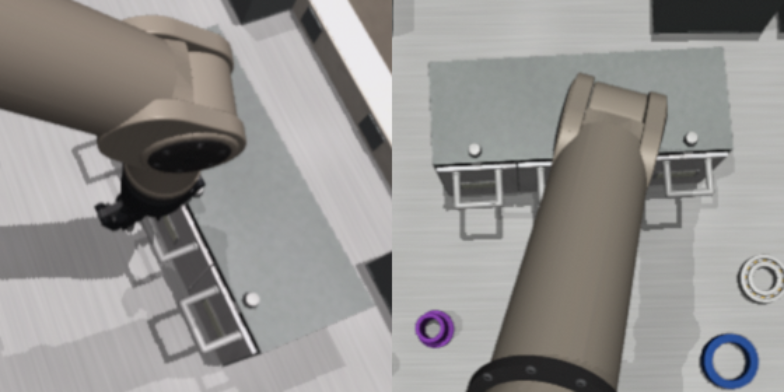

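The picture shows the gripper straddling the wide handle at about (160,205), with both narrow handles free and no contact force. Now I pull along the arc.

Run:
```python
from h import *
from cell import kin,env,camera
env.grip(.020,f_grip=20)
s=env.get_state();print(s['time'],s['opening'],s['force'].round(1))
for a in(.06,.14,.28,.42,.56,.70):
    p,q=hpose(a,.3*a/.7,.058,1)
    try: r=env.movel(p,velocity=.10,rot=q,stop_force=35)
    except env.PlanningError as e: print("plan",a,e);break
    s=env.get_state();print(a,r,round(s['time'],2),(s['tcp_pos']-p).round(4),s['force'].round(1),s['qpos'].round(2))
    if r: break
for n in("scene","top"):
    im,d=camera(n);cv2.imwrite(f"pics/{n}2.png",im)
a=cv2.imread("pics/scene2.png")[100:380,280:560];b=cv2.imread("pics/top2.png")[60:340,220:500]
cv2.imwrite("pics/both2.png",cv2.resize(np.hstack([a,b]),None,fx=1.4,fy=1.4))
```

```text
4.6333 0.02012757347782857 [-0.3 -0.5 -0.3]
0.06 False 4.89 [-0.0001  0.0002  0.0001] [ 2.7 -0.2 -0.9] [-0.49  0.46  0.6   1.9  -0.34  0.86  0.33]
0.14 False 5.19 [-0.0004 -0.0001 -0.    ] [-0.1  0.3 -0.5] [-0.5   0.43  0.6   1.95 -0.35  0.8   0.33]
0.28 False 5.6 [ 0.0002 -0.      0.0002] [ 0.5 -0.1 -0. ] [-0.5   0.39  0.59  2.05 -0.36  0.68  0.35]
0.42 False 6.01 [0.0006 0.     0.0003] [ 0.1  0.3 -0.5] [-0.5   0.36  0.57  2.14 -0.39  0.55  0.39]
0.56 False 6.42 [ 0.0008 -0.      0.0004] [-0.1 -0.8  0.5] [-0.46  0.34  0.51  2.22 -0.45  0.42  0.45]
0.7 False 6.82 [ 0.0006 -0.0001  0.0003] [-4.7 -0.8  0.9] [-0.37  0.33  0.41  2.3  -0.55  0.27  0.55]
```

View pics/both2.png

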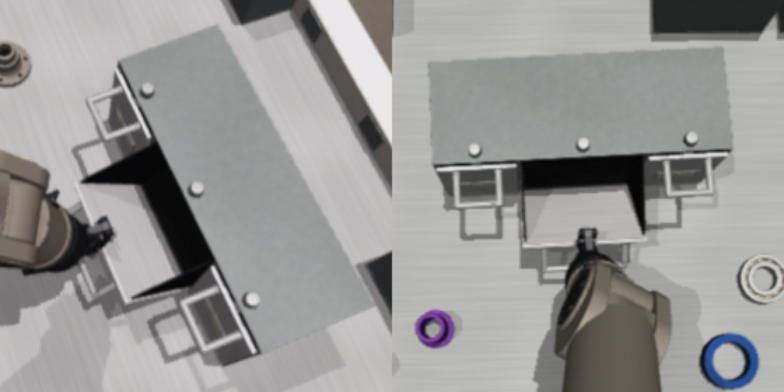

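The bin is tipped out, with the mouth at about (140,225) in the left crop and (580,205) in the right, and both narrow bins are shut. Now I withdraw and go to the bushing.

Run:
```python
from h import *
from cell import kin,env,camera
env.grip(.034)
p,q=hpose(.7,.3,.058,1,.10)
try: r=env.movel(p,velocity=.2)
except env.PlanningError as e:
    print(e);s=env.get_state();r=env.movel(s['tcp_pos']+[0,0,.12],velocity=.2)
s=env.get_state();print(r,s['time'],s['tcp_pos'].round(3),s['force'].round(1))
env.reach(np.r_[B,.24],down(.864))
env.grip(.072)
im,d=camera("scene");im2,d=camera("top")
cv2.imwrite("pics/both3.png",np.vstack([np.hstack([im[80:260,140:340],im2[220:400,120:320]]),np.hstack([im[150:330,320:520],im2[90:270,250:450]])])[:, :].repeat(1,0))
r=env.movel(np.r_[B,.098],velocity=.15,stop_force=12)
s=env.get_state();print(r,s['time'],s['tcp_pos'].round(3),s['force'].round(1),s['qpos'].round(2))
```

```text
False 7.8583 [ 0.462 -0.049  0.253] [ 0.2 -0.8  0.7]
False 10.875 [0.356 0.292 0.099] [-0.2 -0.9 -0.1] [-1.2   0.5   0.46  2.23 -0.47  0.5   0.5 ]
```

View pics/both3.png

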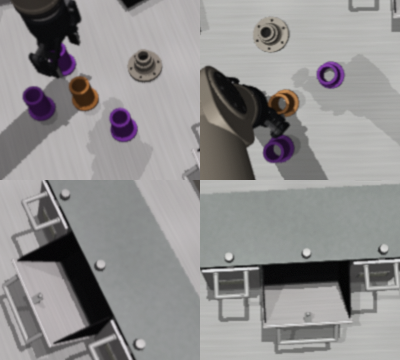

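The bin leans at its stop, and all parts still stand around the bronze bushing. Now I grip and lift.

Run:
```python
from h import *
from cell import kin,env,camera
env.grip(.03,f_grip=50)
s=env.get_state();print(s['time'],s['opening'],s['force'].round(1))
env.movel(np.r_[B,.27],velocity=.2)
env.dwell(.1)
s=env.get_state();print(s['time'],s['opening'],s['force'].round(1),s['tcp_pos'].round(3))
im,d=camera("scene");im2,d=camera("top")
cv2.imwrite("pics/both4.png",cv2.resize(np.hstack([im[40:260,100:340],im2[200:420,80:320]]),None,fx=1.6,fy=1.6))
for sg in(1,-1):
  for pt in(.3,.35,.4,.45):
    q,M=ori(pt,'y',sg);C=W(-9,0,80);t=C-M[:,2]*.098
    for b in(.15,0):
        k=kin.inverse_kinematics(t-M[:,2]*b,q);print(sg,pt,b,None if k is None else k.round(2))
```

```text
11.2333 0.04485925131909513 [-2.5 -1.7  9.2]
12.3417 0.04463710380663748 [ 0.9 -0.  -8. ] [0.355 0.291 0.269]
1 0.3 0.15 [-0.8   0.23  0.91  2.02 -0.33  0.7   1.91]
1 0.3 0 [-0.32  0.46  0.37  2.03 -0.43  0.41  1.97]
1 0.35 0.15 [-0.85  0.19  0.94  2.08 -0.32  0.62  1.9 ]
1 0.35 0 [-0.27  0.44  0.3   2.07 -0.41  0.33  1.96]
1 0.4 0.15 [-1.07  0.21  1.21  2.15 -0.47  0.57  2.06]
1 0.4 0 [-0.2   0.42  0.21  2.1  -0.38  0.25  1.94]
1 0.45 0.15 [-0.05  0.09  0.02  2.16 -0.02  0.45  1.6 ]
1 0.45 0 [ 0.12  0.41 -0.18  2.12  0.38  0.18  1.22]
-1 0.3 0.15 [-0.99  0.33  1.19  2.03 -0.54  0.75 -1.03]
-1 0.3 0 [-0.56  0.53  0.7   2.04 -0.79  0.49 -0.84]
-1 0.35 0.15 [-1.02  0.26  1.18  2.09 -0.49  0.65 -1.08]
-1 0.35 0 [-0.54  0.5   0.65  2.08 -0.86  0.42 -0.78]
-1 0.4 0.15 [-1.04  0.19  1.16  2.14 -0.43  0.56 -1.13]
-1 0.4 0 [-0.5   0.48  0.6   2.12 -0.94  0.34 -0.68]
-1 0.45 0.15 [-0.98  0.1   1.05  2.2  -0.29  0.46 -1.25]
-1 0.45 0 [-0.45  0.45  0.53  2.16 -1.08  0.26 -0.54]
```

View pics/both4.png

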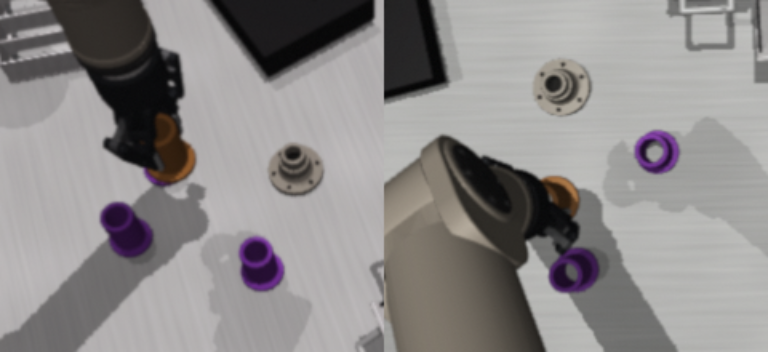

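The bronze bushing is held: opening 44.6 mm, about 8 N downward, seen at (175,150) in the left crop. The purple parts have not moved. Next I carry it to the bin.

Run:
```python
from h import *
from cell import kin,env,camera
q,M=ori(.4,'y',-1);C=W(-9,0,80);t=C-M[:,2]*.098
env.reach(t-M[:,2]*.15,q)
s=env.get_state();print(s['time'],s['opening'],s['force'].round(1),s['tcp_pos'].round(3))
r=env.movel(t,velocity=.12,stop_force=12)
s=env.get_state();print(r,s['time'],s['opening'],s['force'].round(1),(s['tcp_pos']-t).round(4))
im,d=camera("scene");im2,d=camera("top")
cv2.imwrite("pics/both5.png",cv2.resize(np.hstack([im[100:360,280:540],im2[60:320,220:480]]),None,fx=1.5,fy=1.5))
```

```text
13.9167 0.04519913894573291 [ 0.7  0.3 -8.5] [ 0.541 -0.045  0.308]
False 15.3167 0.04502718754737023 [ 0.5 -0.3 -6.4] [0.0002 0.     0.0005]
```

View pics/both5.png

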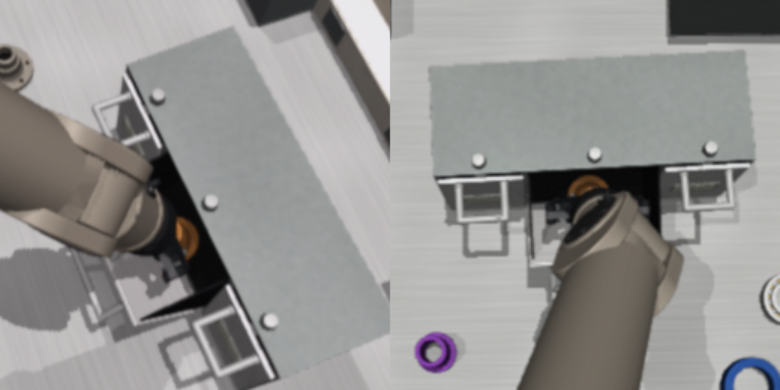

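The bushing is inside the open bin, seen at (185,235) in the left crop and (588,187) in the right, with no contact. I release and back out.

Run:
```python
from h import *
from cell import kin,env,camera
q,M=ori(.4,'y',-1);C=W(-9,0,80);t=C-M[:,2]*.098
env.grip(.066)
env.dwell(.2)
r=env.movel(t-M[:,2]*.16,velocity=.18,stop_force=15)
s=env.get_state();print(r,s['time'],s['opening'],s['force'].round(1))
p,qq=hpose(.75,.3,.058,1,.10)
env.grip(.034)
try:
    env.reach(p,qq)
    s=env.get_state();print(s['time'],s['tcp_pos'].round(3),s['qpos'].round(2))
except env.PlanningError as e: print(e)
im,d=camera("scene");im2,d=camera("top")
cv2.imwrite("pics/both6.png",cv2.resize(np.hstack([im[100:360,280:540],im2[60:320,220:480]]),None,fx=1.5,fy=1.5))
```

```text
False 17.1167 0.06596255010896443 [-0.   0.3  0.4]
18.825 [ 0.458 -0.05   0.246] [-0.89  0.1   0.94  2.32 -0.24  0.47  0.27]
```

View pics/both6.png

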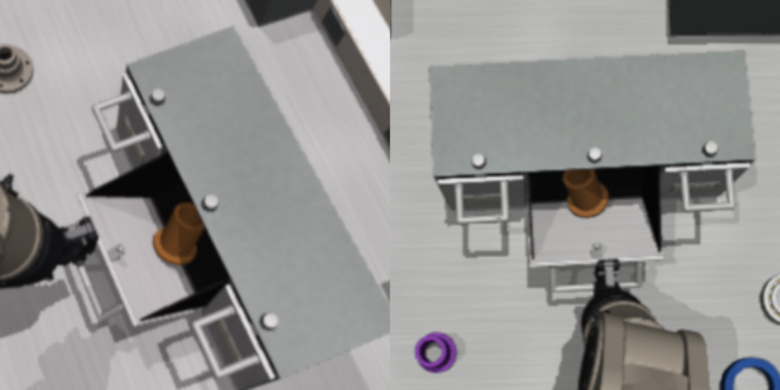

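The bushing lies in the bin with its flange against the front and its barrel pointing inward, at (180,235) in the left crop. I check how low it sits, then close.

Run:
```python
from h import *
for h in(34,60,80,100):
    print(h,[proj(n,binpt(4,h)).round(0) for n in("top","scene")],"end",[proj(n,binpt(70,h)).round(0) for n in("top","scene")])
c=lambda u,v:((u-390)/1.5+220,v/1.5+60)
print("seen flange",c(588,200),"end",c(578,172)," scene",(180/1.5+280,245/1.5+100),(188/1.5+280,215/1.5+100))
```

```text
34 [array([352., 199.]), array([390., 267.])] end [array([352., 172.]), array([415., 252.])]
60 [array([353., 205.]), array([383., 268.])] end [array([353., 178.]), array([408., 252.])]
80 [array([354., 209.]), array([378., 268.])] end [array([354., 183.]), array([403., 253.])]
100 [array([355., 214.]), array([372., 269.])] end [array([355., 187.]), array([398., 253.])]
seen flange (352.0, 193.33333333333334) end (345.3333333333333, 174.66666666666669)  scene (400.0, 263.33333333333337) (405.3333333333333, 243.33333333333334)
```

It sits low in the V of the bin, well below the edges. Now I close the bin along the arc.

Run:
```python
from h import *
from cell import kin,env,camera
p,q=hpose(.75,.3,.058,1)
r=env.movel(p,velocity=.12,stop_force=12)
s=env.get_state();print(r,round(s['time'],2),s['force'].round(1),s['qpos'].round(2))
if not r:
    env.grip(.020,f_grip=20)
    for a in(.62,.48,.34,.2,.08):
        p,q=hpose(a,min(.3,.3*a/.7),.058,1)
        r=env.movel(p,velocity=.09,rot=q,stop_force=30)
        s=env.get_state();print(a,r,round(s['time'],2),(s['tcp_pos']-p).round(4),s['force'].round(1))
        if r: break
    else:
        p,q=hpose(0,0,.058,1);q0=q
        r=env.movel(p,velocity=.05,rot=q,stop_force=30)
        s=env.get_state();print(0,r,round(s['time'],2),(s['tcp_pos']-p).round(4),s['force'].round(1))
        if not r:
            p2=p+RR@np.array([.012,0,.003]);r=env.movel(p2,velocity=.03,stop_force=25)
            s=env.get_state();print('push',r,round(s['time'],2),(s['tcp_pos']-p).round(4),s['force'].round(1))
im,d=camera("scene");im2,d=camera("top")
cv2.imwrite("pics/both7.png",cv2.resize(np.hstack([im[100:360,280:540],im2[60:320,220:480]]),None,fx=1.5,fy=1.5))
```

```text
True 19.7 [-12.4   1.7  24.5] [-0.48  0.35  0.54  2.32 -0.74  0.29  0.74]
```

View pics/both7.png

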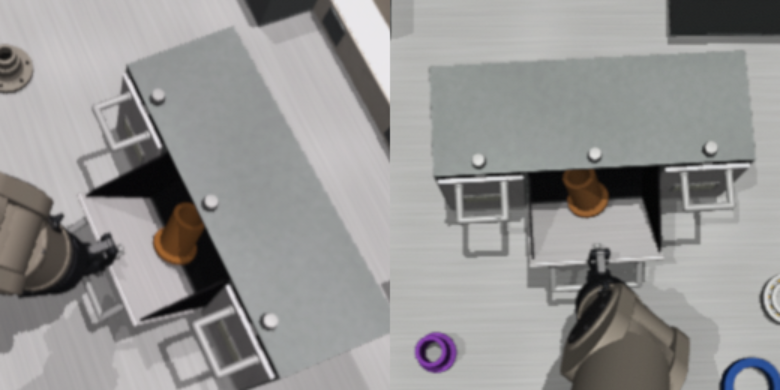

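The descent stopped on contact at about 12 N. The fingertips appear near the bin front's top edge, at (112,248) in the left crop and (600,252) in the right. I back off and check the geometry.

Run:
```python
from h import *
from cell import kin,env,camera
s=env.get_state();q=s['orientation'];M=R.from_quat([q[1],q[2],q[3],q[0]]).as_matrix()
def rk(X): return (RR.T@(X-O)*1000).round(1)
t=s['tcp_pos'];print("tcp rack",rk(t),"tips",rk(t+M[:,2]*.073),"z",(RR.T@M[:,2]).round(3),"y",(RR.T@M[:,1]).round(3),"open",s['opening'])
print("handle .75",rk(handle(.75)),s['force'].round(1))
for sg in(1,-1):
  a=t+M[:,2]*.073+M[:,1]*sg*.0165;b=t+M[:,2]*.073+M[:,1]*sg*.031;print("finger tip in/out",rk(a),rk(b))
for a in(.70,.75): print("front top edge outer/inner",a,rk(binpt(-6,165,a)),rk(binpt(0,165,a)))
p,_=hpose(.75,.3,.058,1,.10);r=env.movel(p,velocity=.15)
im,d=camera("scene");im2,d2=camera("top")
np.savez("pics/s8.npz",im=im,d=d,im2=im2,d2=d2)
cv2.imwrite("pics/both8.png",cv2.resize(np.hstack([im[200:340,300:440],im2[160:300,290:430]]),None,fx=2.8,fy=2.8,interpolation=cv2.INTER_CUBIC))
# predicted pixels
for a in(.6,.65,.7,.75):
  for y in(-.06,.06):
    X=handle(a)+RR@[0,y,0];E=binpt(-3,165,a)+RR@[0,y*1.5,0]
    print(a,y,"bar",[proj(n,X).round(1) for n in("scene","top")],"edge",[proj(n,E).round(1) for n in("scene","top")])
```

```text
tcp rack [-161.8    0.   153.7] tips [-1.403e+02  1.000e-01  8.390e+01] z [ 0.295  0.001 -0.956] y [ 0.956 -0.001  0.295] open 0.033936823096220425
handle .75 [-143.1   -0.    94.4] [-10.7   2.8  21.3]
finger tip in/out [-1.245e+02  1.000e-01  8.880e+01] [-1.106e+02  1.000e-01  9.310e+01]
finger tip in/out [-1.56e+02  1.00e-01  7.91e+01] [-1.699e+02  1.000e-01  7.480e+01]
front top edge outer/inner 0.7 [-110.9    0.   142.3] [-106.3   -0.   146.2]
front top edge outer/inner 0.75 [-116.9    0.   136.6] [-112.5   -0.   140.7]
0.6 -0.06 bar [array([353.8, 307.3]), array([386.1, 242. ])] edge [array([379.6, 311.4]), array([402.4, 221.5])]
0.6 0.06 bar [array([329.7, 250.5]), array([328.6, 245.1])] edge [array([340.8, 223.5]), array([313.1, 226.3])]
0.65 -0.06 bar [array([351.4, 308.8]), array([385.9, 244.6])] edge [array([375.9, 313.3]), array([402.3, 225.1])]
0.65 0.06 bar [array([327.5, 252.3]), array([328.6, 247.7])] edge [array([337.5, 225.7]), array([313.3, 230. ])]
0.7 -0.06 bar [array([349.1, 310.4]), array([385.6, 247. ])] edge [array([372.4, 315.1]), array([402.1, 228.6])]
0.7 0.06 bar [array([325.5, 254.1]), array([328.7, 250.1])] edge [array([334.4, 227.8]), array([313.5, 233.5])]
0.75 -0.06 bar [array([347.1, 311.8]), array([385.2, 249.2])] edge [array([369. , 316.9]), array([401.8, 232. ])]
0.75 0.06 bar [array([323.7, 255.9]), array([328.7, 252.3])] edge [array([331.4, 230. ]), array([313.6, 236.8])]
```

View pics/both8.png

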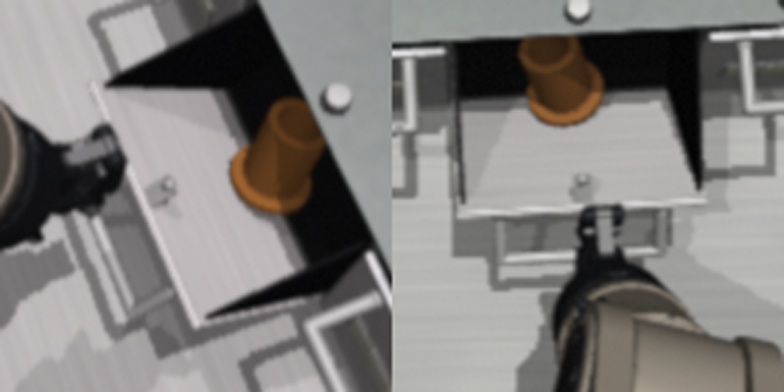

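The bin is at its stop (edge pixels match a≈0.74). The gripper's knuckles probably touched the front's top edge, 4 mm short of the target. So I'll push the bar from the robot side with closed fingers instead, which leaves ample clearance.

```bash
cat >> h.py <<'E'
def ppose(a,p,off,depth,sgn,back=0):
    q,M=ori(p,'y',sgn);n=RR@np.array([np.cos(p),0,np.sin(p)])
    return handle(a)-M[:,2]*(depth+back)-n*off,q
E
python3 - <<'E'
from h import *
from cell import kin,env,camera
env.grip(0.0,f_grip=20)
A=[(.75,.25,.045,.07),(.75,.25,.045,0),(.75,.25,.017,0),(.4,.15,.017,0),(0,0,.017,0),(0,0,.0,0)]
for sg in(1,-1):
    print(sg,[None if (k:=kin.inverse_kinematics(*ppose(a,p,o,.058,sg,b))) is None else k.round(2)[[0,2,4,5,6]].tolist() for a,p,o,b in A])
sg=-1
p,q=ppose(.75,.25,.045,.058,sg,.07);env.reach(p,q)
p,q=ppose(.75,.25,.045,.058,sg,0);r=env.movel(p,velocity=.15,stop_force=12)
s=env.get_state();print(r,round(s['time'],2),s['force'].round(1),s['qpos'].round(2),s['opening'])
if not r:
    p,q=ppose(.75,.25,.012,.058,sg,0);r=env.movel(p,velocity=.06,stop_force=8)
    s=env.get_state();print("touch",r,round(s['time'],2),(s['tcp_pos']-p).round(4),s['force'].round(1))
im,d=camera("scene");im2,d2=camera("top")
cv2.imwrite("pics/both9.png",cv2.resize(np.hstack([im[180:340,280:440],im2[140:300,270:430]]),None,fx=2.4,fy=2.4,interpolation=cv2.INTER_CUBIC))
E
```

```text
1 [[-0.58, 0.61, -0.23, 0.42, 1.83], [-0.31, 0.32, -0.46, 0.24, 2.04], [-0.32, 0.35, -0.44, 0.29, 2.01], [-0.44, 0.5, -0.32, 0.57, 1.89], [-0.44, 0.53, -0.28, 0.88, 1.85], [-0.43, 0.53, -0.29, 0.9, 1.85]]
-1 [[-1.06, 1.22, -0.68, 0.49, -0.84], [-0.73, 0.86, -1.09, 0.39, -0.48], [-0.79, 0.96, -1.11, 0.48, -0.47], [-0.87, 1.11, -0.84, 0.73, -0.75], [-0.81, 1.14, -0.73, 1.04, -0.88], [-0.8, 1.14, -0.76, 1.07, -0.87]]
False 22.81 [ 0.5 -1.4 -0.2] [-0.67  0.4   0.78  2.39 -1.    0.35 -0.56] -0.00021203924259704282
touch True 23.31 [-0.0033  0.0003 -0.0008] [ 0.5 -0.4  0.4]
```

View pics/both9.png

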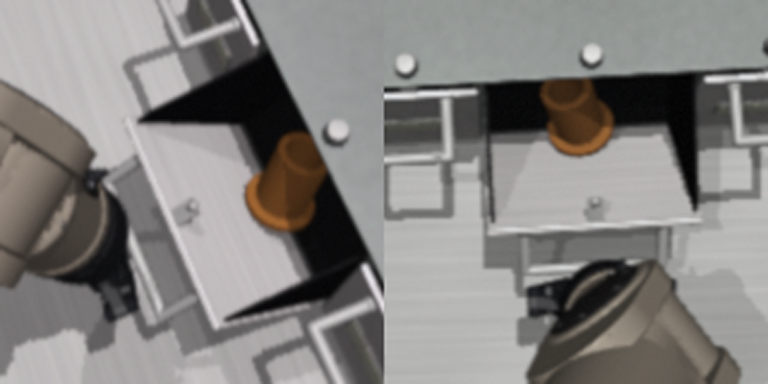

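The closed fingers touch the bar at an offset of about 15.5 mm, as expected. Now I push along the arc.

Run:
```python
from h import *
from cell import kin,env,camera
sg=-1
for a in(.65,.52,.39,.26,.14,.07):
    p,q=ppose(a,.25*a/.75,.0155,.058,sg)
    r=env.movel(p,velocity=.07,rot=q,stop_force=30)
    s=env.get_state();print(a,r,round(s['time'],2),(s['tcp_pos']-p).round(4),s['force'].round(1))
    if r: break
else:
    p,q=ppose(0,0,.0155,.058,sg);r=env.movel(p,velocity=.03,rot=q,stop_force=30)
    s=env.get_state();print(0,r,round(s['time'],2),(s['tcp_pos']-p).round(4),s['force'].round(1))
    if not r:
        r=env.movel(p+RR@[.012,0,.0],velocity=.02,stop_force=25)
        s=env.get_state();print("push",r,round(s['time'],2),(s['tcp_pos']-p).round(4),s['force'].round(1))
im,d=camera("scene");im2,d2=camera("top")
cv2.imwrite("pics/both10.png",cv2.resize(np.hstack([im[120:340,280:500],im2[80:300,240:460]]),None,fx=1.8,fy=1.8,interpolation=cv2.INTER_CUBIC))
```

```text
0.65 False 23.82 [-0.002   0.0002 -0.0007] [-7.1 -0.1  4.1]
0.52 False 24.31 [-0.0001  0.0001  0.    ] [-1.6 -0.4  0.9]
0.39 False 24.79 [ 0.0003  0.     -0.    ] [-0.4 -0.2 -0.2]
0.26 False 25.27 [-0.0004 -0.0001 -0.0003] [-0.9 -0.4 -0.9]
0.14 False 25.73 [-0.0006 -0.0002 -0.0004] [-0.9 -0.  -0.4]
0.07 False 26.07 [-0.0003 -0.0001 -0.0003] [0.2 0.  0.3]
0 False 26.64 [ 0.      0.     -0.0001] [-0.5  1.7  1.1]
push True 27.01 [ 0.0007 -0.0001 -0.0008] [-0.9  0.   0.5]
```

View pics/both10.png

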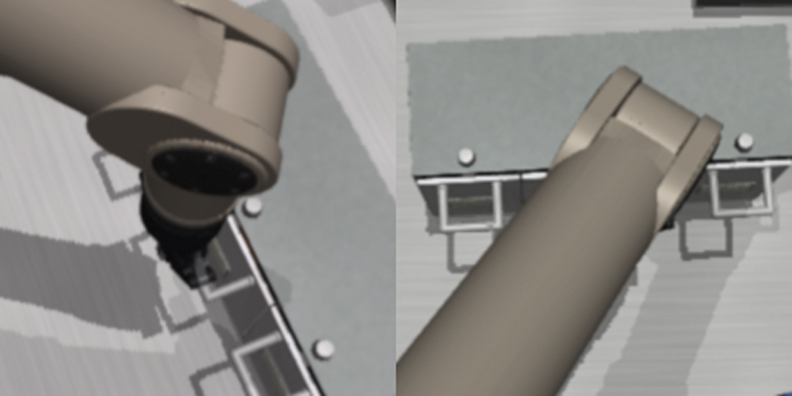

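The push met a hard stop (25 N) about 1 mm past a=0. I back off and look with the arm out of the way.

Run:
```python
from h import *
from cell import kin,env,camera
s=env.get_state();t=s['tcp_pos']
env.movel(t+RR@[-.04,0,0],velocity=.1);env.movel(t+RR@[-.04,0,.09],velocity=.2)
env.goto_joints([-1.272,0.477,0.022,1.555,-0.011,1.109,-0.083])
env.dwell(.3)
for n in("scene","top"):
    im,d=camera(n);cv2.imwrite(f"pics/{n}11.png",im)
    o=np.load(f"pics/{n}0.npz")['p'];df=cv2.absdiff(im,o).max(2);m=(df>40).astype(np.uint8)
    k,l,st,ce=cv2.connectedComponentsWithStats(m)
    print(n,[(ce[i].round(0).tolist(),int(st[i,4])) for i in range(1,k) if st[i,4]>6])
a=cv2.imread("pics/scene11.png");b=cv2.imread("pics/top11.png")
cv2.imwrite("pics/both11.png",np.hstack([a[100:370,150:550],b[80:350,120:520]]))
print(env.get_state()['time'],env.get_state()['force'].round(1))
```

```text
scene [([102.0, 7.0], 429), ([223.0, 174.0], 791)]
top [([204.0, 323.0], 650), ([26.0, 368.0], 16), ([0.0, 376.0], 10), ([7.0, 395.0], 328)]
31.2083 [-0.  -0.4  0.4]
```

View pics/both11.png

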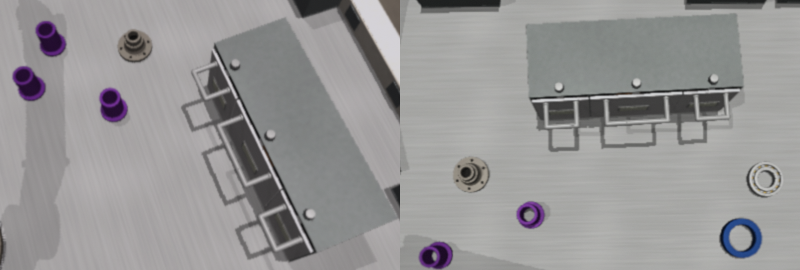

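Compared with the first pictures, the only differences are the missing bushing and the gripper itself. The wide handle is back at its shut pixels (ajar at 0.08 would shift it about 6 px), and everything else is unmoved. I hand in.

```bash
python3 -c "
from cell import job
print(job.job_done())"
```

```text
the job is handed in; nothing more can be done
None
```

The bronze bushing is in the wide middle bin and the bin is pushed fully shut. I handed the job in at about 31 s on the robot's clock. I tipped the bin out by its handle, lowered the bushing in and released it. Then I pushed the handle back with closed fingers until it met a firm stop (25 N) about 1 mm past the shut position.

- **Last check:** the pictures after backing off differ from the first ones only at the bushing's old spot and at the gripper. The wide handle is back at its shut position. The narrow bins, bearing, hub, blue ring and purple look-alikes have not moved. The force on the tool is about zero.
- **What went wrong:** my first try at closing, by straddling the handle again, stopped on contact. The move was set to stop at a 12 N change, and the tool read about 27 N just after, probably a gripper knuckle on the edge of the bin front. I backed off and pushed from the front instead.
- **Not seen directly:** I have no sensor reading of the click itself. I infer it from the firm stop and the unchanged pictures.

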